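# Close the fine needle of a coaxial tank valve and reset the flow alarm

### The job

Close the fine flow to the coral tank: turn only the small orange inner knob clockwise until you feel it come up against its soft stop and snug it lightly against it, without forcing it, and without leaning on or turning the black outer ring. Then let go of the knob and press the green button on the alarm box all the way down to clear the alarm, and leave the other things on the bench where they are.

Things in the scene. Friction and masses are not known exactly. Their poses are not given: they have to be found in the camera images.
- valve: fixed blue valve block 100 x 110 x 42 mm with a grey hose stub on each y side (ends 83 mm from the centre); origin at the centre of its underside on the bench, z up. The common vertical axis of ring and knob passes through the origin
- coarse_ring: black outer ring, 66 mm across, 14 mm high, yellow mark on top at its +x side; origin on the valve axis at its underside, 46 mm above the bench (top at 60 mm). Turns about the vertical axis, about 0.5 N m to turn, and stays where left; its present angle must be kept. Hidden inside it is the soft stop of the inner knob
- ring_mark (a point): outer end of the ring's yellow mark, on the top rim, 33 mm from the axis
- fine_knob: small orange inner knob on the same axis: round foot 26 mm across, 6 mm high, on the ring's top; on it an upright grip bar 30 mm long (knob's x), 11 mm thick (y), 24 mm high (top 90 mm above the bench), white pointer line on top towards +x. Origin on the axis at the ring's top, 60 mm above the bench, z up. Clockwise from above (yaw falling) closes it, friction about 0.06 N m
- fine_grip (a point): centre of the grip bar, 78 mm above the bench. After 0.15 to 1.45 rad (unseen, differs) the knob meets its soft stop, a spring of 4 N m per rad on top of the steady friction. Snug: 0.15 to 0.3 N m from the stop (best 0.22, so 0.28 with friction), kept half a second; over 0.34 from the stop is forcing. Let go, it springs back a little and friction keeps it on the stop
- reset_button (a joint): travel of the green button in m: 0 up, 0.006 fully down; a spring that takes about 5 N at full travel brings it back up
- reset_button_top (a point): centre of the top face of the green button, 30 mm across, on the grey alarm box (90 x 90 x 40 mm, fixed); pressed straight down
- alarm: fixed grey alarm box 90 x 90 x 40 mm, the green button on top; origin at the centre of its underside
- sample: bystander: closed sample jar 48 mm across, 110 mm high, loose; origin at the centre of its underside
- frag: bystander: coral fragment on a round plug, 48 mm across, 41 mm high, loose; origin at the centre of its underside
- brush: bystander: hand brush lying on the bench, loose

How it is judged:
By the outcome, as a careful person would: the job done as asked, in the order asked, and still so for the second after the job is handed in, with the robot touching nothing.
It also fails if it takes over 64 s, if anything falls off the work surface, if the arm or the gripper's body presses on something with over 40 N, if the wrist force passes 120 N, or if a joint passes its speed limit or range.

### The arm

A 6-joint arm with a two-finger parallel gripper is mounted at the origin on the work surface. World frame = base frame: x ahead of the robot, y to its left, z up, the work surface at z = 0. Lengths are in m, angles in rad, forces in N, time in s.
With the tool pointing down it reaches from about 0.275 to 0.875 m from the base axis. Payload 12.5 kg.
Tool frame: the origin (TCP) lies at the very end of the fingers, on their centre line; the grasp point (between the pads) lies 19 mm behind it; z points along the fingers, y is the line along which they close (so a half turn about z gives the same grasp; the last joint's range is limited). The gripper opens to 85 mm and grips with 20 to 120 N. Pads are 22 mm wide; open, the fingers measure 114 mm over their backs; the gripper's body (76 mm by 85 mm) begins 54 mm behind the grasp point. The pads swing forward as they close: fully open they stand 13 mm farther back than shut.
Start: joints at [1.037, 0.351, 1.652, -0, 1.139, -0.085], TCP at [0.239, 0.496, 0.231] pointing down, gripper open.
Joint ranges: [-2.75, 2.75], [-0.79, 2.1], [0.01, 2.65], [-1.57, 4.71], [0.07, 3.14], [-2.87, 2.87]. Speed limits (rad/s): [2.22, 2.22, 2.79, 3.14, 3.14, 3.14].

### API

Orientations are given as a unit quaternion [w, x, y, z].
In Python, from plant import * gives the robot as it stands.
- The arm moves only by the tool step_arm, never from a script. Its argument "series" is a list of rows, each an object with "angular": the turn, a rotation vector about the world's x, y, z in degrees, a list of three; "translation": the shift along the world's x, y, z in m, a list of three; "claw": the opening, from 0 (shut) to 1 (fully open). In form: [{"angular": [wx, wy, wz], "translation": [tx, ty, tz], "claw": claw}, ...]. A call has 1 to 5 rows; each row is the pose to reach, as a shift and turn from the pose commanded when the call began; what a row does not reach only later rows make up. A row lasts 1/10 s, in which the tool goes at most 50 mm and 8.59 degrees, less where a joint would pass 70% of its speed; a pose out of reach is approached as far as the arm can. A call with a gripper value outside its range is refused whole. The fingers move at their own pace and stop on an object; "squeeze" is the grip in N (left out, the last holds). Time passes only in rows, so rows that repeat a pose let the fingers close. It gives the time, the measured TCP pose, the force, the opening and the grip force at its end, in the units of the state.
- get_state(): the state, without advancing time (a new reading comes with each control period).
- snapshot(name): name is "side" or "top" or "wrist"; returns a dict with "color" (420x560x3 uint8, red, green, blue), "range_z" (420x560 float32, m along the optical axis (not along the pixel's ray), 0 where there is no reading), "camera_matrix" (3x3 intrinsics, pixels), "k1" (the pictures are not rectified: a ray, as slopes to the right and down, at radius r is drawn at 1 + k1 r^2 times it, then the intrinsics apply), "T" (4x4, takes a point from camera to world coordinates); the wrist camera has in their place "tool_from_camera" (4x4, takes a point from camera to tool coordinates, whose origin is the TCP and whose axes are the flange's). Camera axes: x right, y up, looking along -z (the intrinsics and any distortion apply to the point x, -y, -z); pixel columns grow to the right and rows downward; lengths in m; the calibration is good to about 2 mm. A picture is of the moment at which its call begins: read the wrist's pose just before it.
- hand_in(): hands the job in; it is judged then, once.
Trained networks look in the newest picture that a camera, given by its name, has taken for a name from the list of things; names that differ only in an ending like _2 or _b are one class to them, and where a whole thing is asked for, a point or a joint stands for the part that bears it (a point fixed in the world has none). Each returns a list of dicts, best first, with "confidence" (0 to 1); they miss things now and then, are a little off and sometimes report something else, mostly with a low value. They report only what shows in the picture. A call takes as long as a camera call.
- boxes_of(label, camera): "xyz" ([x, y, z] in m, in world coordinates, good to about 4 mm: the middle of the surface that is visible of it).
- cut_out(label, camera): "region" (420x560 bool, what is visible of it).
- spot_point(label, camera): "xyz" ([x, y, z] in m, in world coordinates, good to about 4 mm: a listed point, or the origin of a listed thing).
The state is a dict: "time_s": time; "joints": joint angles; "joint_velocities": joint speeds; "effort": joint torques, N m; "eef_pos": TCP position; "tcp_rot": TCP orientation; "contact_force": force on the tool from outside, world axes, zero at the start; "wrist_torque": the same for the moment, N m; "gripper_width": opening from 0.0 (shut) to 1.0 (fully open); "gripper_force": force on a finger pad.
Only numpy, scipy, OpenCV 4.12 (cv2) and the standard library are available. Lean on these libraries where they do the work, as an engineer would, in place of code of your own. Each camera call takes 0.05 s, during which the arm holds its last target. There are 200 camera calls.

## Working session

There is one attempt and no reset: what is moved stays moved. The work goes in short steps, Python scripts to look and compute and a tool call to move; the robot and the scene stay as the last step left them, time stands still between calls to the robot, and variables do not carry over. Pictures are saved under pics/ and viewed, at most 10 in all, crops included, and the job is handed in when it is done.

Besides the shell and the picture viewer there is one more tool, called as name(argument=value, ...) on one line, values as JSON. step_arm: Moves the arm, as the interface text tells. Its arguments: {"type":"object","properties":{"series":{"type":"array","items":{"type":"object","properties":{"angular":{"type":"array","items":{"type":"number"}},"translation":{"type":"array","items":{"type":"number"}},"claw":{"type":"number"}}}},"squeeze":{"type":"number"}},"required":["series"]}

```bash
mkdir -p pics; ls
python3 - <<'E'
from plant import *
import cv2,numpy as np
s=get_state();print(s)
ims=[]
for c in("top","side"):
    d=snapshot(c);cv2.imwrite(f"pics/{c}1.png",d["color"][:,:,::-1])
    for l in("valve","coarse_ring","ring_mark","fine_knob","fine_grip","reset_button_top","alarm","sample","frag","brush"):
        f=spot_point if l!="brush" else boxes_of
        print(c,l,[(np.round(r["xyz"],4).tolist(),round(r["confidence"],2)) for r in f(l,c)[:2]])
E
```

```text
pics
{'time_s': 0.0, 'joints': array([ 1.03743377e+00,  3.51256455e-01,  1.65243593e+00,  6.79277737e-06,
        1.13909315e+00, -8.45584299e-02]), 'joint_velocities': array([-0.00054996,  0.0015322 ,  0.00014953,  0.00040499, -0.0017345 ,
       -0.00083197]), 'effort': array([-8.19633215e-06, -5.06069183e+01, -2.91422117e+01, -4.40737972e-05,
        4.36176866e-03, -3.92112284e-06]), 'eef_pos': array([0.23842254, 0.49526382, 0.23074285]), 'tcp_rot': array([-1.84297139e-04,  2.22524807e-01,  9.74926846e-01, -5.67262817e-04]), 'contact_force': array([-0.00373312,  0.51352738, -0.06792214]), 'wrist_torque': array([-0.01642059, -0.03172211,  0.04216138]), 'gripper_force': 0.0, 'gripper_width': 1.0009770621492982}
top valve [([0.5488, -0.1338, -0.001], 0.74)]
top coarse_ring [([0.5501, -0.1281, 0.0489], 0.6)]
top ring_mark [([0.5816, -0.1142, 0.0596], 0.81)]
top fine_knob [([0.5507, -0.1344, 0.057], 0.6)]
top fine_grip [([0.5529, -0.1355, 0.0793], 0.49)]
top reset_button_top [([0.5992, 0.1811, 0.0625], 0.62)]
top alarm [([0.6097, 0.1874, -0.001], 0.93)]
top sample [([0.5711, 0.4023, 0.0017], 0.84)]
top frag [([0.7715, -0.039, -0.0013], 0.81)]
top brush [([0.5532, -0.4446, 0.0174], 0.85)]
side valve [([0.5511, -0.1271, 0.0035], 0.97)]
side coarse_ring [([0.5528, -0.129, 0.0457], 0.72)]
side ring_mark [([0.5787, -0.1143, 0.0627], 0.77)]
side fine_knob [([0.5758, -0.1159, 0.065], 0.67), ([0.5491, -0.1305, 0.0602], 0.66)]
side fine_grip [([0.5518, -0.1301, 0.079], 0.58)]
side reset_button_top [([0.5517, -0.1327, 0.044], 0.65), ([0.5973, 0.1877, 0.0573], 0.46)]
side alarm [([0.6064, 0.1874, -0.0031], 0.6)]
side sample [([0.5636, 0.4052, 0.0016], 0.81)]
side frag [([0.7698, -0.0384, -0.0031], 0.58), ([0.5668, 0.4067, 0.0014], 0.48)]
side brush [([0.5529, -0.4476, 0.019], 0.65)]
```

View pics/top1.png

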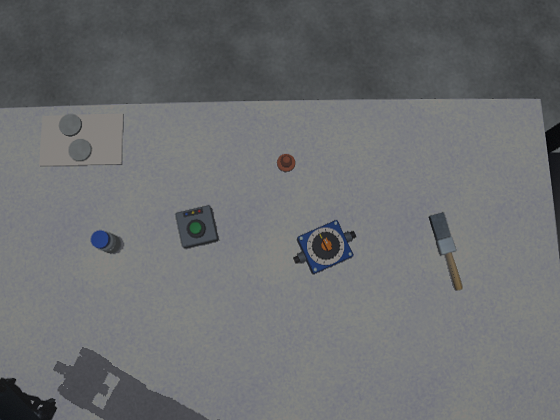

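step_arm(series=[{"angular": [0, 0, 0], "translation": [0.04, -0.03, 0.03], "claw": 1}, {"angular": [0, 0, 0], "translation": [0.08, -0.07, 0.05], "claw": 1}, {"angular": [0, 0, 0], "translation": [0.12, -0.11, 0.05], "claw": 1}, {"angular": [0, 0, 0], "translation": [0.15, -0.15, 0.05], "claw": 1}, {"angular": [0, 0, 0], "translation": [0.18, -0.19, 0.05], "claw": 1}])

```text
time_s: 1.6
eef_pos: [0.4054, 0.3226, 0.2815]
tcp_rot: [0.0, 0.222, 0.975, 0.0]
contact_force: [0.4, 1.4, -0.1]
gripper_width: 1.002
gripper_force: 0.0
```

step_arm(series=[{"angular": [0, 0, 0], "translation": [0.015, -0.045, 0], "claw": 1}, {"angular": [0, 0, 0], "translation": [0.03, -0.09, 0], "claw": 1}, {"angular": [0, 0, 0], "translation": [0.045, -0.135, 0], "claw": 1}, {"angular": [0, 0, 0], "translation": [0.06, -0.18, 0], "claw": 1}, {"angular": [0, 0, 0], "translation": [0.075, -0.225, 0], "claw": 1}])

```text
time_s: 2.1
eef_pos: [0.4795, 0.0972, 0.2813]
tcp_rot: [0.0, 0.223, 0.975, 0.0]
contact_force: [1.7, 1.4, 0.0]
gripper_width: 1.0
gripper_force: 0.0
```

step_arm(series=[{"angular": [0, 0, 0], "translation": [0.015, -0.045, 0], "claw": 1}, {"angular": [0, 0, 0], "translation": [0.03, -0.09, 0], "claw": 1}, {"angular": [0, 0, 0], "translation": [0.045, -0.135, 0], "claw": 1}, {"angular": [0, 0, 0], "translation": [0.055, -0.18, 0], "claw": 1}, {"angular": [0, 0, 0], "translation": [0.056, -0.212, 0], "claw": 1}])

```text
time_s: 2.6
eef_pos: [0.5357, -0.1156, 0.2809]
tcp_rot: [0.0, 0.223, 0.975, -0.0]
contact_force: [-0.5, 0.9, -0.1]
gripper_width: 0.999
gripper_force: 0.0
```

step_arm(series=[{"angular": [0, 0, 0], "translation": [0, 0, 0], "claw": 1}, {"angular": [0, 0, 0], "translation": [0, 0, 0], "claw": 1}])

```text
time_s: 2.8
eef_pos: [0.5351, -0.1132, 0.2809]
tcp_rot: [-0.0, 0.223, 0.975, 0.0]
contact_force: [0.2, 0.8, -1.3]
gripper_width: 1.001
gripper_force: 0.0
```

```bash
cat > h.py <<'E'
from plant import *
import cv2,numpy as np
from scipy.spatial.transform import Rotation as Ro
def look(name=None):
    s=get_state();d=snapshot("wrist")
    T=np.eye(4);q=s["tcp_rot"];T[:3,:3]=Ro.from_quat([q[1],q[2],q[3],q[0]]).as_matrix();T[:3,3]=s["eef_pos"]
    d["W"]=T@d["tool_from_camera"]
    if name:cv2.imwrite(f"pics/{name}.png",d["color"][:,:,::-1])
    return s,d
def pts(d,W,mask):
    r,c=np.nonzero(mask&(d["range_z"]>0));z=d["range_z"][r,c].astype(float)
    K=np.array(d["camera_matrix"],float);k=float(np.ravel(d["k1"])[0])
    n=cv2.undistortPoints(np.stack([c,r],1).astype(float)[:,None],K,np.array([k,0,0,0.]))[:,0]
    P=np.stack([n[:,0]*z,-n[:,1]*z,-z,np.ones_like(z)],1)
    return (P@W.T)[:,:3],d["color"][r,c].astype(int)
E
python3 - <<'E'
from h import *
s,d=look("w1");print(s["eef_pos"],s["time_s"])
for l in("valve","coarse_ring","ring_mark","fine_knob","fine_grip"):
    print(l,[(np.round(r["xyz"],4).tolist(),round(r["confidence"],2)) for r in spot_point(l,"wrist")[:2]])
P,C=pts(d,d["W"],np.ones((420,560),bool))
m=(P[:,2]>.08)&(P[:,2]<.1)&(np.hypot(P[:,0]-.551,P[:,1]+.131)<.035)
print(m.sum(),P[m].mean(0))
print(cv2.minAreaRect((P[m][:,:2]*1000).astype(np.float32)))
w=m&(C.min(1)>130);print("white",w.sum(),P[w].mean(0) if w.any() else 0)
y=(P[:,2]>.05)&(P[:,2]<.07)&(C[:,0]>120)&(C[:,1]>100)&(C[:,2]<80)&(np.hypot(P[:,0]-.551,P[:,1]+.131)<.05)
print("yel",y.sum(),P[y].mean(0) if y.any() else 0)
E
```

```text
[ 0.53506795 -0.11324448  0.28090239] 2.8
valve [([0.5479, -0.135, 0.0004], 0.76)]
coarse_ring [([0.5524, -0.1311, 0.0471], 0.81)]
ring_mark [([0.5821, -0.1208, 0.0623], 0.64)]
fine_knob [([0.5473, -0.1316, 0.0647], 0.69)]
fine_grip [([0.5476, -0.1331, 0.0784], 0.73)]
354 [ 0.54935494 -0.12844486  0.08826693]
((550.058349609375, -128.94229125976562), (29.780757904052734, 11.083209037780762), 26.078815460205078)
white 0 0
yel 0 0
```

View pics/w1.png

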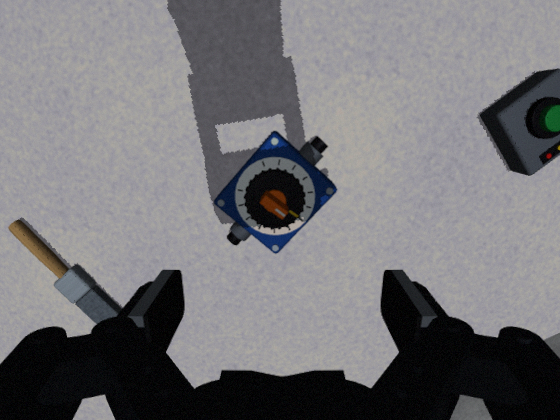

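Run:
```python
from h import *
s,d=look()
P,C=pts(d,d["W"],np.ones((420,560),bool))
m=(P[:,2]>.08)&(P[:,2]<.1)&(np.hypot(P[:,0]-.551,P[:,1]+.131)<.035)
for a in (P[m]-P[m].mean(0))[::25]*1000: print(a.round(1),end='')
U,S,V=np.linalg.svd((P[m]-P[m].mean(0))[:,:2],full_matrices=False);print("\nlong axis",V[0],np.degrees(np.arctan2(V[0][1],V[0][0])))
# ring top
m=(P[:,2]>.055)&(P[:,2]<.064)&(np.hypot(P[:,0]-.551,P[:,1]+.131)<.045)
Q=P[m][:,:2]; h=cv2.minEnclosingCircle((Q*1000).astype(np.float32));print("ring",h,Q.mean(0))
# side/top views
for c in("top","side"):
    d=snapshot(c);P,C=pts(d,np.array(d["T"]),np.ones((420,560),bool))
    m=(P[:,2]>.083)&(P[:,2]<.1)&(np.hypot(P[:,0]-.551,P[:,1]+.131)<.035)
    if m.any(): print(c,m.sum(),P[m].mean(0))
```

```text
[-14.4  -2.3  -6.4][-10.5  -0.6  -0.5][-8.5 -0.4  1.1][-9.9 -7.6  1.8][-5.7 -1.8  0.9][-1.4  4.  -0.2][-5.3 -8.8  0.2][-1.7 -2.6  1.9][2.7 3.2 0.3][ 6.5  8.2 -0.3][ 3.2 -2.7  1.1][7.4 3.2 0.4][ 6.5 -3.2  1. ][12.9  7.3  0.5][15.   1.8  0.8]
long axis [0.89535537 0.44535241] 26.445888088733206
ring ((550.0051879882812, -128.88038635253906), 34.4122428894043) [ 0.54817304 -0.12794942]
top 1 [ 0.53377204 -0.1327473   0.09538392]
side 48 [ 0.55107032 -0.13262728  0.08813689]
```

step_arm(series=[{"angular": [0, 0, 8.5], "translation": [0.007, -0.008, -0.01], "claw": 1}, {"angular": [0, 0, 17], "translation": [0.015, -0.016, -0.03], "claw": 1}, {"angular": [0, 0, 25.5], "translation": [0.015, -0.016, -0.05], "claw": 0.8}, {"angular": [0, 0, 34], "translation": [0.015, -0.016, -0.07], "claw": 0.6}, {"angular": [0, 0, 42.5], "translation": [0.015, -0.016, -0.09], "claw": 0.6}])

```text
time_s: 3.75
eef_pos: [0.5502, -0.1288, 0.1903]
tcp_rot: [0.0, -0.149, 0.989, -0.0]
contact_force: [0.3, 0.2, -0.3]
gripper_width: 0.6
gripper_force: 0.0
```

step_arm(series=[{"angular": [0, 0, 8.5], "translation": [0, 0, -0.02], "claw": 0.6}, {"angular": [0, 0, 9.6], "translation": [0, 0, -0.03], "claw": 0.6}, {"angular": [0, 0, 9.6], "translation": [0, 0, -0.03], "claw": 0.6}, {"angular": [0, 0, 9.6], "translation": [0, 0, -0.03], "claw": 0.6}])

```text
time_s: 4.15
eef_pos: [0.5506, -0.1289, 0.1618]
tcp_rot: [0.0, -0.227, 0.974, -0.0]
contact_force: [0.4, -0.3, -0.1]
gripper_width: 0.595
gripper_force: 0.0
```

```bash
cat > m.py <<'E'
from h import *
import sys
s,d=look(sys.argv[1]);q=s["tcp_rot"]
print(s["eef_pos"],s["time_s"],s["joints"].round(2),s["wrist_torque"],s["contact_force"])
R=Ro.from_quat([q[1],q[2],q[3],q[0]]).as_matrix();print("tool y deg",np.degrees(np.arctan2(R[1,1],R[0,1])),"z",R[:,2].round(4))
P,C=pts(d,d["W"],np.ones((420,560),bool))
r=np.hypot(P[:,0]-.55,P[:,1]+.129)
m=(P[:,2]>.084)&(P[:,2]<.096)&(r<.02)&(C[:,0]>C[:,2]+25)
print(m.sum(),np.median(P[m],0),cv2.minAreaRect((P[m][:,:2]*1000).astype(np.float32)))
m=(P[:,2]>.055)&(P[:,2]<.065)&(r<.045)
print("ring",cv2.minEnclosingCircle((P[m][:,:2]*1000).astype(np.float32)),np.median(P[m][:,2]))
E
python3 m.py w2
```

```text
[ 0.55061923 -0.12893272  0.16181937] 4.15 [-0.31  0.46  1.68 -0.    1.   -2.34] [-0.06635618 -0.09237049 -0.01263536] [ 0.43780407 -0.29698644 -0.09425088]
tool y deg 116.20510566620209 z [ 8.e-04 -3.e-04 -1.e+00]
649 [ 0.54785316 -0.13056601  0.08919458] ((549.8260498046875, -129.9051513671875), (29.610158920288086, 10.589601516723633), 26.57586097717285)
ring ((549.9395141601562, -129.4134521484375), 34.57223892211914) 0.05925438627806856
```

View pics/w2.png

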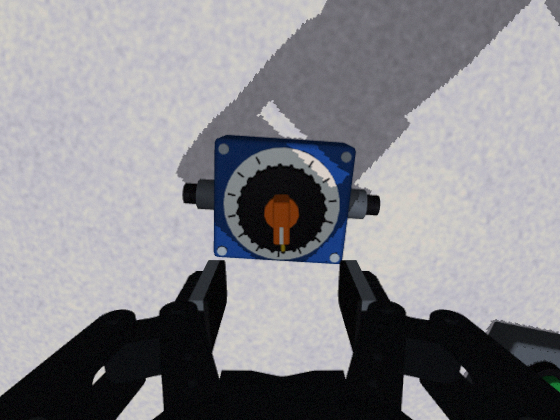

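step_arm(series=[{"angular": [0, 0, 0.3], "translation": [-0.001, -0.001, -0.03], "claw": 0.4}, {"angular": [0, 0, 0.3], "translation": [-0.001, -0.001, -0.06], "claw": 0.4}, {"angular": [0, 0, 0.3], "translation": [-0.001, -0.001, -0.08], "claw": 0.4}, {"angular": [0, 0, 0.3], "translation": [-0.001, -0.001, -0.092], "claw": 0.4}, {"angular": [0, 0, 0.3], "translation": [-0.001, -0.001, -0.092], "claw": 0.4}], squeeze=30)

```text
time_s: 4.7
eef_pos: [0.549, -0.1298, 0.0686]
tcp_rot: [-0.0, -0.23, 0.973, 0.0]
contact_force: [-0.7, -1.0, 0.4]
gripper_width: 0.405
gripper_force: 0.0
```

step_arm(series=[{"angular": [0, 0, 0], "translation": [0, 0, 0], "claw": 0.2}, {"angular": [0, 0, 0], "translation": [0, 0, 0], "claw": 0.05}, {"angular": [0, 0, 0], "translation": [0, 0, 0], "claw": 0.05}, {"angular": [0, 0, 0], "translation": [0, 0, 0], "claw": 0.05}, {"angular": [0, 0, 0], "translation": [0, 0, 0], "claw": 0.05}])

```text
time_s: 5.2
eef_pos: [0.55, -0.1301, 0.0705]
tcp_rot: [0.001, -0.231, 0.973, -0.001]
contact_force: [-0.4, 0.9, 7.2]
gripper_width: 0.12
gripper_force: 34.3
```

```bash
cat > t.py <<'E'
from h import *
s=get_state();q=s["tcp_rot"]
R=Ro.from_quat([q[1],q[2],q[3],q[0]]).as_matrix()
print(s["time_s"],s["eef_pos"].round(4),"ydeg %.2f"%np.degrees(np.arctan2(R[1,1],R[0,1])),"tau",s["wrist_torque"].round(3),"F",s["contact_force"].round(2),"w",round(s["gripper_width"],3),s["gripper_force"])
E
python3 t.py
```

```text
5.2 [ 0.55   -0.1301  0.0705] ydeg 116.67 tau [ 0.009  0.188 -0.086] F [-0.43  0.95  7.24] w 0.12 34.310832023620605
```

step_arm(series=[{"angular": [0, 0, 0], "translation": [0, 0, 0.001], "claw": 0.05}, {"angular": [0, 0, 0], "translation": [0, 0, 0.002], "claw": 0.05}, {"angular": [0, 0, 0], "translation": [0, 0, 0.002], "claw": 0.05}])

```text
time_s: 5.5
eef_pos: [0.5499, -0.1301, 0.0707]
tcp_rot: [0.001, -0.231, 0.973, -0.0]
contact_force: [8.5, -2.5, -13.4]
gripper_width: 0.122
gripper_force: 31.5
```

```bash
python3 t.py
```

```text
5.5 [ 0.5499 -0.1301  0.0707] ydeg 116.67 tau [-0.343 -1.396 -0.037] F [  8.52  -2.51 -13.36] w 0.122 31.534131467342377
```

step_arm(series=[{"angular": [0, 0, 0], "translation": [0, 0, -0.0013], "claw": 0.05}, {"angular": [0, 0, -1.5], "translation": [0, 0, -0.0013], "claw": 0.05}, {"angular": [0, 0, -3], "translation": [0, 0, -0.0013], "claw": 0.05}, {"angular": [0, 0, -3], "translation": [0, 0, -0.0013], "claw": 0.05}, {"angular": [0, 0, -3], "translation": [0, 0, -0.0013], "claw": 0.05}])

```text
time_s: 6.0
eef_pos: [0.5499, -0.1301, 0.0705]
tcp_rot: [0.001, -0.205, 0.979, -0.0]
contact_force: [4.0, -1.4, 5.8]
gripper_width: 0.119
gripper_force: 34.2
```

```bash
python3 t.py
```

```text
6.0 [ 0.5499 -0.1301  0.0705] ydeg 113.68 tau [-0.113 -0.702 -0.026] F [ 3.99 -1.39  5.76] w 0.119 34.21461224555969
```

step_arm(series=[{"angular": [0, 0, -1], "translation": [0, 0, 0.0005], "claw": 0.05}, {"angular": [0, 0, -2], "translation": [0, 0, 0.0005], "claw": 0.05}, {"angular": [0, 0, -3], "translation": [0, 0, 0.0005], "claw": 0.05}, {"angular": [0, 0, -3], "translation": [0, 0, 0.0005], "claw": 0.05}])

```text
time_s: 6.4
eef_pos: [0.5499, -0.1301, 0.0705]
tcp_rot: [0.001, -0.179, 0.984, -0.0]
contact_force: [5.4, -1.1, 0.8]
gripper_width: 0.123
gripper_force: 33.5
```

```bash
python3 t.py
```

```text
6.4 [ 0.5499 -0.1301  0.0705] ydeg 110.64 tau [-0.211 -1.009  0.003] F [ 5.36 -1.14  0.85] w 0.123 33.497947454452515
```

step_arm(series=[{"angular": [0, 0, -1], "translation": [0.0003, 0, 0], "claw": 0.05}, {"angular": [0, 0, -2], "translation": [0.0005, 0, 0], "claw": 0.05}, {"angular": [0, 0, -3], "translation": [0.0005, 0, 0], "claw": 0.05}, {"angular": [0, 0, -3], "translation": [0.0005, 0, 0], "claw": 0.05}])

```text
time_s: 6.8
eef_pos: [0.55, -0.1301, 0.0705]
tcp_rot: [0.0, -0.153, 0.988, -0.0]
contact_force: [4.1, -1.9, 5.0]
gripper_width: 0.122
gripper_force: 34.0
```

```bash
python3 t.py
```

```text
6.8 [ 0.55   -0.1301  0.0705] ydeg 107.63 tau [-0.466 -0.66  -0.046] F [ 4.11 -1.9   5.03] w 0.122 33.98500084877014
```

step_arm(series=[{"angular": [0, 0, -1], "translation": [0.0003, 0, 0.0003], "claw": 0.05}, {"angular": [0, 0, -2], "translation": [0.0003, 0, 0.0003], "claw": 0.05}, {"angular": [0, 0, -3], "translation": [0.0003, 0, 0.0003], "claw": 0.05}])

```text
time_s: 7.1
eef_pos: [0.55, -0.1301, 0.0705]
tcp_rot: [-0.0, -0.127, 0.992, -0.0]
contact_force: [2.9, -4.1, 1.5]
gripper_width: 0.119
gripper_force: 33.6
```

```bash
cat > t.py <<'E'
from h import *
import sys
L=[]
for i in range(int(sys.argv[1]) if len(sys.argv)>1 else 3):
    if i: snapshot("wrist")
    s=get_state();L.append([s["wrist_torque"][2],s["effort"][5]])
q=s["tcp_rot"];R=Ro.from_quat([q[1],q[2],q[3],q[0]]).as_matrix()
print(s["time_s"],s["eef_pos"].round(4),"ydeg %.2f"%np.degrees(np.arctan2(R[1,1],R[0,1])),"F",s["contact_force"].round(1),"mean",np.mean(L,0).round(3),"\n",np.array(L).round(3).tolist())
E
python3 t.py 5
```

```text
7.3 [ 0.55   -0.13    0.0705] ydeg 104.63 F [ 2.9 -2.6  2.7] mean [-0.008 -0.035] 
 [[0.094, -0.231], [0.033, -0.112], [-0.083, 0.186], [-0.029, 0.021], [-0.053, -0.039]]
```

step_arm(series=[{"angular": [0, 0, -1], "translation": [0.0002, -0.0003, 0.0002], "claw": 0.05}, {"angular": [0, 0, -2], "translation": [0.0002, -0.0003, 0.0002], "claw": 0.05}, {"angular": [0, 0, -3], "translation": [0.0002, -0.0003, 0.0002], "claw": 0.05}, {"angular": [0, 0, -3], "translation": [0.0002, -0.0003, 0.0002], "claw": 0.05}])

```text
time_s: 7.7
eef_pos: [0.55, -0.1301, 0.0706]
tcp_rot: [-0.0, -0.101, 0.995, 0.0]
contact_force: [2.7, -1.4, -1.6]
gripper_width: 0.122
gripper_force: 33.2
```

```bash
python3 t.py 4
```

```text
7.85 [ 0.55   -0.1301  0.0705] ydeg 101.68 F [ 3.1 -1.7 -2.5] mean [-0.06   0.049] 
 [[-0.063, 0.198], [-0.057, 0.057], [-0.037, -0.015], [-0.083, -0.043]]
```

step_arm(series=[{"angular": [0, 0, -1], "translation": [0.0002, 0, 0], "claw": 0.05}, {"angular": [0, 0, -2], "translation": [0.0002, 0, 0], "claw": 0.05}, {"angular": [0, 0, -3], "translation": [0.0002, 0, 0], "claw": 0.05}, {"angular": [0, 0, -3], "translation": [0.0002, 0, 0], "claw": 0.05}])

```text
time_s: 8.25
eef_pos: [0.55, -0.1301, 0.0706]
tcp_rot: [-0.0, -0.075, 0.997, 0.0]
contact_force: [-0.1, -1.4, -3.4]
gripper_width: 0.121
gripper_force: 33.1
```

```bash
python3 t.py 4
```

```text
8.4 [ 0.55   -0.1301  0.0706] ydeg 98.69 F [-1.2 -1.6 -3.1] mean [-0.066  0.048] 
 [[-0.059, 0.198], [-0.057, 0.054], [-0.081, -0.017], [-0.067, -0.045]]
```

step_arm(series=[{"angular": [0, 0, -1], "translation": [0, 0, 0], "claw": 0.05}, {"angular": [0, 0, -2], "translation": [0, 0, 0], "claw": 0.05}, {"angular": [0, 0, -3], "translation": [0, 0, 0], "claw": 0.05}, {"angular": [0, 0, -3], "translation": [0, 0, 0], "claw": 0.05}])

```text
time_s: 8.8
eef_pos: [0.5501, -0.1301, 0.0706]
tcp_rot: [-0.0, -0.049, 0.999, 0.0]
contact_force: [-2.2, -1.5, -3.8]
gripper_width: 0.118
gripper_force: 32.9
```

```bash
python3 t.py 4
```

```text
8.95 [ 0.5501 -0.1301  0.0706] ydeg 95.69 F [-2.9 -0.9 -4.7] mean [-0.061  0.048] 
 [[-0.103, 0.2], [-0.067, 0.054], [-0.025, -0.017], [-0.048, -0.045]]
```

step_arm(series=[{"angular": [0, 0, -1], "translation": [-0.0002, 0, -0.0003], "claw": 0.05}, {"angular": [0, 0, -2], "translation": [-0.0002, 0, -0.0003], "claw": 0.05}, {"angular": [0, 0, -3], "translation": [-0.0002, 0, -0.0003], "claw": 0.05}, {"angular": [0, 0, -3], "translation": [-0.0002, 0, -0.0003], "claw": 0.05}])

```text
time_s: 9.35
eef_pos: [0.5501, -0.1301, 0.0705]
tcp_rot: [-0.0, -0.023, 1.0, 0.0]
contact_force: [-5.0, 0.3, 0.4]
gripper_width: 0.119
gripper_force: 33.4
```

```bash
python3 t.py 4
```

```text
9.5 [ 0.5501 -0.1301  0.0705] ydeg 92.69 F [-5.2  1.   0.3] mean [-0.064  0.048] 
 [[-0.073, 0.201], [-0.019, 0.054], [-0.064, -0.015], [-0.1, -0.046]]
```

step_arm(series=[{"angular": [0, 0, -1], "translation": [-0.0004, 0, 0], "claw": 0.05}, {"angular": [0, 0, -2], "translation": [-0.0004, 0, 0], "claw": 0.05}, {"angular": [0, 0, -3], "translation": [-0.0004, 0, 0], "claw": 0.05}, {"angular": [0, 0, -3], "translation": [-0.0004, 0, 0], "claw": 0.05}])

```text
time_s: 9.9
eef_pos: [0.55, -0.1301, 0.0706]
tcp_rot: [0.0, 0.003, 1.0, 0.0]
contact_force: [-2.3, 2.0, -1.2]
gripper_width: 0.119
gripper_force: 33.2
```

```bash
python3 t.py 4
```

```text
10.05 [ 0.5501 -0.1301  0.0706] ydeg 89.69 F [-1.1  2.9 -1.6] mean [-0.027  0.062] 
 [[-0.019, 0.215], [-0.018, 0.067], [-0.059, -0.003], [-0.012, -0.031]]
```

step_arm(series=[{"angular": [0, 0, -1], "translation": [0, 0, 0], "claw": 0.05}, {"angular": [0, 0, -2], "translation": [0, 0, 0], "claw": 0.05}, {"angular": [0, 0, -3], "translation": [0, 0, 0], "claw": 0.05}, {"angular": [0, 0, -3], "translation": [0, 0, 0], "claw": 0.05}])

```text
time_s: 10.45
eef_pos: [0.55, -0.1301, 0.0705]
tcp_rot: [0.0, 0.029, 1.0, 0.0]
contact_force: [0.4, 3.8, -1.2]
gripper_width: 0.118
gripper_force: 33.2
```

```bash
python3 t.py 4
```

```text
10.6 [ 0.55   -0.1301  0.0705] ydeg 86.69 F [ 0.6  3.4 -1.4] mean [0.024 0.126] 
 [[0.027, 0.283], [0.032, 0.131], [0.008, 0.059], [0.029, 0.031]]
```

step_arm(series=[{"angular": [0, 0, -0.5], "translation": [0, 0, 0], "claw": 0.05}, {"angular": [0, 0, -1], "translation": [0, 0, 0], "claw": 0.05}, {"angular": [0, 0, -1], "translation": [0, 0, 0], "claw": 0.05}, {"angular": [0, 0, -1], "translation": [0, 0, 0], "claw": 0.05}])

```text
time_s: 11.0
eef_pos: [0.55, -0.1301, 0.0705]
tcp_rot: [0.0, 0.038, 0.999, 0.0]
contact_force: [0.4, 4.7, -1.0]
gripper_width: 0.121
gripper_force: 33.2
```

```bash
python3 t.py 5
```

```text
11.2 [ 0.55   -0.1301  0.0706] ydeg 85.68 F [ 1.7  4.3 -1.9] mean [0.124 0.093] 
 [[0.166, 0.101], [0.073, 0.093], [0.112, 0.091], [0.119, 0.091], [0.152, 0.091]]
```

step_arm(series=[{"angular": [0, 0, -0.3], "translation": [0, -0.0002, 0], "claw": 0.05}, {"angular": [0, 0, -0.6], "translation": [0, -0.0002, 0], "claw": 0.05}, {"angular": [0, 0, -0.9], "translation": [0, -0.0002, 0], "claw": 0.05}, {"angular": [0, 0, -0.9], "translation": [0, -0.0002, 0], "claw": 0.05}])

```text
time_s: 11.6
eef_pos: [0.55, -0.1301, 0.0705]
tcp_rot: [0.0, 0.046, 0.999, 0.0]
contact_force: [0.4, 6.3, -0.6]
gripper_width: 0.122
gripper_force: 33.3
```

```bash
python3 t.py 6
```

```text
11.85 [ 0.55   -0.1301  0.0706] ydeg 84.78 F [ 2.   6.2 -1.4] mean [0.119 0.153] 
 [[0.124, 0.206], [0.109, 0.158], [0.108, 0.141], [0.108, 0.137], [0.158, 0.136], [0.108, 0.136]]
```

step_arm(series=[{"angular": [0, 0, -0.2], "translation": [0, 0.0003, 0], "claw": 0.05}, {"angular": [0, 0, -0.4], "translation": [0, 0.0003, 0], "claw": 0.05}, {"angular": [0, 0, -0.6], "translation": [0, 0.0003, 0], "claw": 0.05}])

```text
time_s: 12.15
eef_pos: [0.55, -0.1301, 0.0705]
tcp_rot: [0.0, 0.051, 0.999, -0.0]
contact_force: [1.8, 4.2, -1.4]
gripper_width: 0.12
gripper_force: 33.2
```

```bash
python3 t.py 9
```

```text
12.55 [ 0.55   -0.1301  0.0705] ydeg 84.18 F [ 2.9  4.1 -1.7] mean [0.142 0.163] 
 [[0.159, 0.144], [0.168, 0.154], [0.126, 0.21], [0.115, 0.177], [0.133, 0.162], [0.132, 0.155], [0.149, 0.154], [0.143, 0.154], [0.154, 0.153]]
```

```bash
python3 - <<'E'
from h import *
s,d=look();c=d["color"][120:360,170:400,::-1]
cv2.imwrite("pics/w3.png",cv2.resize(c,None,fx=2.4,fy=2.4,interpolation=cv2.INTER_CUBIC))
E
python3 t.py 4
```

```text
12.75 [ 0.55   -0.1301  0.0705] ydeg 84.18 F [ 2.3  4.8 -1.7] mean [0.137 0.154] 
 [[0.143, 0.154], [0.122, 0.153], [0.103, 0.154], [0.179, 0.153]]
```

View pics/w3.png

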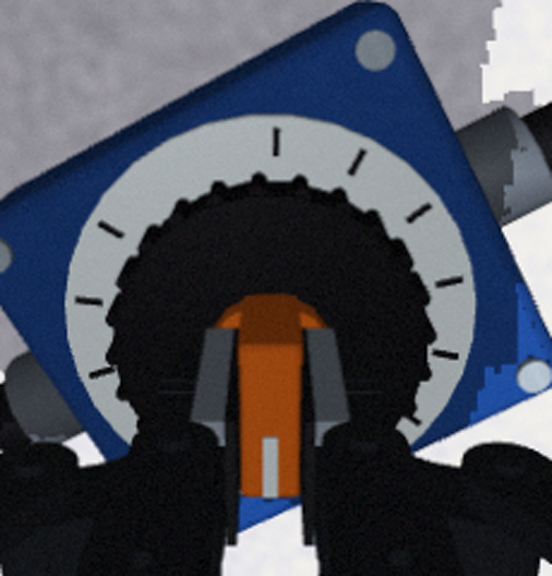

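step_arm(series=[{"angular": [0, 0, -0.2], "translation": [0, 0.0002, 0], "claw": 0.05}, {"angular": [0, 0, -0.4], "translation": [0, 0.0002, 0], "claw": 0.05}, {"angular": [0, 0, -0.6], "translation": [0, 0.0002, 0], "claw": 0.05}, {"angular": [0, 0, -0.8], "translation": [0, 0.0002, 0], "claw": 0.05}])

```text
time_s: 13.15
eef_pos: [0.5499, -0.1301, 0.0705]
tcp_rot: [0.0, 0.058, 0.998, -0.0]
contact_force: [3.1, 2.1, -1.4]
gripper_width: 0.122
gripper_force: 33.2
```

```bash
python3 t.py 8
```

```text
13.5 [ 0.55   -0.13    0.0705] ydeg 83.39 F [ 3.6  1.3 -2.6] mean [0.191 0.185] 
 [[0.218, 0.165], [0.219, 0.174], [0.211, 0.228], [0.109, 0.197], [0.175, 0.182], [0.2, 0.178], [0.199, 0.177], [0.199, 0.177]]
```

step_arm(series=[{"angular": [0, 0, -0.2], "translation": [0, 0, 0], "claw": 0.05}, {"angular": [0, 0, -0.4], "translation": [0, 0, 0], "claw": 0.05}, {"angular": [0, 0, -0.6], "translation": [0, 0, 0], "claw": 0.05}, {"angular": [0, 0, -0.8], "translation": [0, 0, 0], "claw": 0.05}])

```text
time_s: 13.9
eef_pos: [0.5499, -0.13, 0.0705]
tcp_rot: [0.0, 0.065, 0.998, -0.0]
contact_force: [3.6, 0.1, -2.1]
gripper_width: 0.121
gripper_force: 33.1
```

```bash
python3 t.py 9
```

```text
14.3 [ 0.55   -0.13    0.0706] ydeg 82.59 F [ 5.  -1.8 -3.4] mean [0.209 0.205] 
 [[0.238, 0.186], [0.2, 0.195], [0.188, 0.249], [0.203, 0.218], [0.194, 0.203], [0.217, 0.199], [0.22, 0.197], [0.228, 0.198], [0.192, 0.198]]
```

step_arm(series=[{"angular": [0, 0, -0.2], "translation": [0.0002, 0, 0], "claw": 0.05}, {"angular": [0, 0, -0.4], "translation": [0.0002, 0, 0], "claw": 0.05}, {"angular": [0, 0, -0.6], "translation": [0.0002, 0, 0], "claw": 0.05}, {"angular": [0, 0, -0.6], "translation": [0.0002, 0, 0], "claw": 0.05}])

```text
time_s: 14.7
eef_pos: [0.55, -0.13, 0.0705]
tcp_rot: [-0.0, 0.07, 0.998, -0.0]
contact_force: [2.9, -2.0, -0.1]
gripper_width: 0.119
gripper_force: 33.4
```

```bash
python3 t.py 12
```

```text
15.25 [ 0.55   -0.13    0.0705] ydeg 81.99 F [ 1.5 -2.6  0.1] mean [0.209 0.221] 
 [[0.212, 0.265], [0.196, 0.234], [0.272, 0.219], [0.226, 0.215], [0.205, 0.214], [0.212, 0.214], [0.196, 0.214], [0.195, 0.215], [0.192, 0.215], [0.185, 0.216], [0.203, 0.217], [0.21, 0.217]]
```

step_arm(series=[{"angular": [0, 0, -0.4], "translation": [0, 0, 0], "claw": 0.05}, {"angular": [0, 0, -0.8], "translation": [0, 0, 0], "claw": 0.05}, {"angular": [0, 0, -1.2], "translation": [0, 0, 0], "claw": 0.05}, {"angular": [0, 0, -1.4], "translation": [0, 0, 0], "claw": 0.05}, {"angular": [0, 0, -1.6], "translation": [0, 0, 0], "claw": 0.05}])

```text
time_s: 15.75
eef_pos: [0.55, -0.1299, 0.0705]
tcp_rot: [-0.0, 0.084, 0.996, -0.0]
contact_force: [1.1, -3.8, 0.6]
gripper_width: 0.119
gripper_force: 33.7
```

```bash
python3 t.py 14
```

```text
16.4 [ 0.55   -0.1299  0.0705] ydeg 80.39 F [ 1.1 -4.3  3.4] mean [0.264 0.262] 
 [[0.304, 0.253], [0.286, 0.255], [0.247, 0.31], [0.261, 0.277], [0.23, 0.262], [0.303, 0.257], [0.242, 0.256], [0.242, 0.256], [0.267, 0.256], [0.233, 0.256], [0.312, 0.256], [0.294, 0.257], [0.273, 0.257], [0.195, 0.257]]
```

step_arm(series=[{"angular": [0, 0, 0], "translation": [0, 0, 0], "claw": 0.3}, {"angular": [0, 0, 0], "translation": [0, 0, 0], "claw": 0.4}, {"angular": [0, 0, 0], "translation": [0, 0, 0], "claw": 0.4}, {"angular": [0, 0, 0], "translation": [0, 0, 0.03], "claw": 0.4}, {"angular": [0, 0, 0], "translation": [0, 0, 0.07], "claw": 0.4}])

```text
time_s: 16.9
eef_pos: [0.5487, -0.1292, 0.1395]
tcp_rot: [-0.002, 0.084, 0.996, 0.001]
contact_force: [0.3, 0.1, -0.2]
gripper_width: 0.403
gripper_force: 0.0
```

step_arm(series=[{"angular": [0, 0, 0], "translation": [0, 0, 0.03], "claw": 0.4}, {"angular": [0, 0, 0], "translation": [0, 0, 0.06], "claw": 0.4}, {"angular": [0, 0, 0], "translation": [0, 0, 0.06], "claw": 0.4}, {"angular": [0, 0, 0], "translation": [0, 0, 0.06], "claw": 0.4}])

```text
time_s: 17.3
eef_pos: [0.5499, -0.1297, 0.2005]
tcp_rot: [0.0, 0.084, 0.996, 0.0]
contact_force: [0.2, -0.2, -1.0]
gripper_width: 0.399
gripper_force: 0.0
```

```bash
python3 m.py w4
python3 - <<'E'
from h import *
for l in("ring_mark","reset_button_top"):
    print(l,[(np.round(r["xyz"],4).tolist(),round(r["confidence"],2)) for r in spot_point(l,"wrist")[:2]])
d=cv2.imread("pics/w4.png");cv2.imwrite("pics/w4c.png",cv2.resize(d[100:340,150:430],None,fx=2,fy=2))
E
```

```text
[ 0.54991143 -0.12967813  0.2004505 ] 17.3 [-0.31  0.41  1.64  0.    1.09 -1.72] [-0.0190312  -0.03689352  0.00667033] [ 0.18369163 -0.19191935 -1.01157443]
tool y deg 80.38369300594353 z [ 3.e-04  1.e-04 -1.e+00]
487 [ 0.5476318  -0.12878468  0.08906562] ((549.95458984375, -129.2675323486328), (11.00609016418457, 29.581281661987305), 87.37403106689453)
ring ((550.2648315429688, -129.171630859375), 34.4952507019043) 0.05918367925755641
ring_mark [([0.5844, -0.1184, 0.0624], 0.71)]
reset_button_top []
```

View pics/w4c.png

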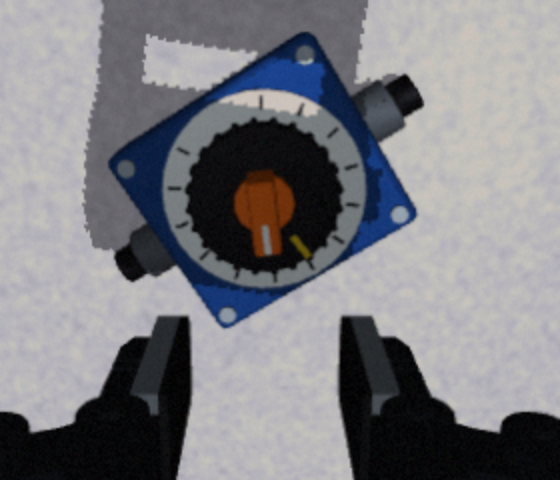

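step_arm(series=[{"angular": [0, 0, 0], "translation": [0.007, 0.04, 0], "claw": 0.2}, {"angular": [0, 0, 0], "translation": [0.014, 0.08, 0], "claw": 0}, {"angular": [0, 0, 0], "translation": [0.021, 0.12, 0], "claw": 0}, {"angular": [0, 0, 0], "translation": [0.028, 0.16, 0], "claw": 0}, {"angular": [0, 0, 0], "translation": [0.035, 0.2, 0], "claw": 0}])

```text
time_s: 17.95
eef_pos: [0.5847, 0.0718, 0.1993]
tcp_rot: [-0.001, 0.084, 0.996, -0.0]
contact_force: [0.2, -0.1, -0.0]
gripper_width: -0.003
gripper_force: 0.0
```

step_arm(series=[{"angular": [0, 0, 0], "translation": [0.007, 0.04, 0], "claw": 0}, {"angular": [0, 0, 0], "translation": [0.014, 0.08, 0], "claw": 0}, {"angular": [0, 0, 0], "translation": [0.016, 0.11, 0], "claw": 0}, {"angular": [0, 0, 0], "translation": [0.016, 0.11, 0], "claw": 0}, {"angular": [0, 0, 0], "translation": [0.016, 0.11, 0], "claw": 0}])

```text
time_s: 18.45
eef_pos: [0.6005, 0.1803, 0.1992]
tcp_rot: [-0.001, 0.083, 0.997, -0.0]
contact_force: [0.7, -0.3, -0.3]
gripper_width: 0.002
gripper_force: 0.0
```

Run:
```python
from h import *
s,d=look("w5");print(s["eef_pos"],s["time_s"])
print([(np.round(r["xyz"],4).tolist(),round(r["confidence"],2)) for r in spot_point("reset_button_top","wrist")[:2]])
P,C=pts(d,d["W"],np.ones((420,560),bool))
g=(C[:,1]>C[:,0]+25)&(C[:,1]>C[:,2]+25)&(P[:,2]>.03)&(np.hypot(P[:,0]-.6,P[:,1]-.185)<.05)
Q=P[g];z=np.median(Q[:,2]);t=Q[abs(Q[:,2]-z)<.004]
print(g.sum(),z,cv2.minEnclosingCircle((t[:,:2]*1000).astype(np.float32)),t.mean(0))
```

```text
[0.60050466 0.18031157 0.19924101] 18.45
[([0.6024, 0.1874, 0.0624], 0.89)]
815 0.061147614036838216 ((599.8251342773438, 187.40130615234375), 14.123010635375977) [0.599538   0.18740605 0.06112698]
```

View pics/w5.png

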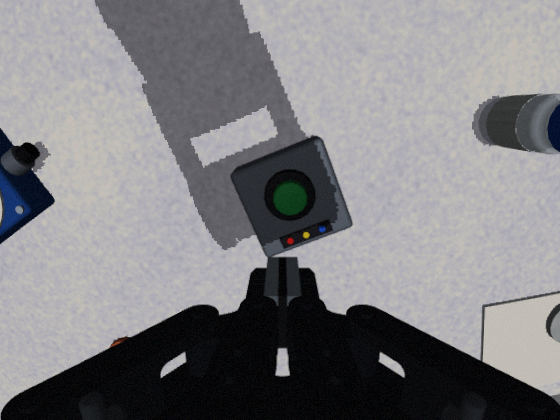

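step_arm(series=[{"angular": [0, 0, 0], "translation": [-0.0005, 0.007, -0.03], "claw": 0}, {"angular": [0, 0, 0], "translation": [-0.0005, 0.007, -0.07], "claw": 0}, {"angular": [0, 0, 0], "translation": [-0.0005, 0.007, -0.11], "claw": 0}, {"angular": [0, 0, 0], "translation": [-0.0005, 0.007, -0.129], "claw": 0}, {"angular": [0, 0, 0], "translation": [-0.0005, 0.007, -0.129], "claw": 0}])

```text
time_s: 19.05
eef_pos: [0.5989, 0.1856, 0.0686]
tcp_rot: [-0.003, 0.085, 0.996, -0.001]
contact_force: [-0.4, 0.3, 0.9]
gripper_width: -0.002
gripper_force: 0.0
```

step_arm(series=[{"angular": [0, 0, 0], "translation": [0, 0, -0.003], "claw": 0}, {"angular": [0, 0, 0], "translation": [0, 0, -0.006], "claw": 0}, {"angular": [0, 0, 0], "translation": [0, 0, -0.009], "claw": 0}, {"angular": [0, 0, 0], "translation": [0, 0, -0.012], "claw": 0}, {"angular": [0, 0, 0], "translation": [0, 0, -0.012], "claw": 0}])

```text
time_s: 19.55
eef_pos: [0.601, 0.1871, 0.0599]
tcp_rot: [0.001, 0.084, 0.996, 0.0]
contact_force: [0.8, -1.5, 2.3]
gripper_width: -0.0
gripper_force: 1.3
```

Contact just begun near z = 0.061; press on in small steps.

step_arm(series=[{"angular": [0, 0, 0], "translation": [0, 0, -0.002], "claw": 0}, {"angular": [0, 0, 0], "translation": [0, 0, -0.004], "claw": 0}, {"angular": [0, 0, 0], "translation": [0, 0, -0.004], "claw": 0}])

```text
time_s: 19.85
eef_pos: [0.601, 0.1871, 0.0561]
tcp_rot: [0.001, 0.084, 0.996, 0.0]
contact_force: [0.3, -1.6, 5.9]
gripper_width: 0.002
gripper_force: 3.2
```

step_arm(series=[{"angular": [0, 0, 0], "translation": [0, 0, -0.001], "claw": 0}, {"angular": [0, 0, 0], "translation": [0, 0, -0.002], "claw": 0}, {"angular": [0, 0, 0], "translation": [0, 0, -0.002], "claw": 0}])

```text
time_s: 20.15
eef_pos: [0.6011, 0.1872, 0.0557]
tcp_rot: [0.001, 0.084, 0.996, 0.0]
contact_force: [-7.2, -2.8, 24.3]
gripper_width: 0.001
gripper_force: 11.9
```

step_arm(series=[{"angular": [0, 0, 0], "translation": [0, 0, 0], "claw": 0}, {"angular": [0, 0, 0], "translation": [0, 0, 0.01], "claw": 0}, {"angular": [0, 0, 0], "translation": [0, 0, 0.04], "claw": 0}, {"angular": [0, 0, 0], "translation": [0, 0, 0.08], "claw": 0}, {"angular": [0, 0, 0], "translation": [0, 0, 0.12], "claw": 0}])

```text
time_s: 20.65
eef_pos: [0.5998, 0.1871, 0.1742]
tcp_rot: [-0.001, 0.084, 0.996, -0.0]
contact_force: [0.1, -0.3, 0.3]
gripper_width: -0.001
gripper_force: 0.0
```

step_arm(series=[{"angular": [0, 0, 0], "translation": [0, 0, 0.01], "claw": 0}, {"angular": [0, 0, 0], "translation": [0, 0, 0.01], "claw": 0}, {"angular": [0, 0, 0], "translation": [0, 0, 0.01], "claw": 0}])

```text
time_s: 20.95
eef_pos: [0.5998, 0.187, 0.182]
tcp_rot: [-0.001, 0.084, 0.996, -0.0]
contact_force: [-0.1, 0.3, -0.9]
gripper_width: -0.002
gripper_force: 0.0
```

Run:
```python
from plant import *
s=get_state();print(s["time_s"],s["eef_pos"],s["contact_force"])
print(hand_in())
```

```text
20.95 [0.59979757 0.18702613 0.18197726] [-0.06925245  0.30297961 -0.93677453]
the job is handed in; nothing more can be done
None
```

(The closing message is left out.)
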